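Close the press-down pail lid all the way round

ROBOT

A 6-joint arm with a two-finger parallel gripper is mounted at the origin on the work surface. World frame = base frame: x ahead of the robot, y to its left, z up, the work surface at z = 0. Lengths are in m, angles in rad, forces in N, time in s.
With the tool pointing down it reaches from about 0.35 to 1 m from the base axis. Payload 7.1 kg.
Tool frame: the origin (TCP) lies between the finger pads; the fingertips stand 22 mm ahead of it and the grasp point (between the pads) lies 3 mm ahead of it; x points along the fingers, y is the direction in which the jaws open and shut, and the axes are right-handed (so a half turn about x gives the same grasp; the last joint's range is limited). The gripper opens to 85 mm and grips with 20 to 120 N. Pads are 22 mm wide; open, the fingers measure 114 mm over their backs; the gripper's body (76 mm by 85 mm) begins 54 mm behind the grasp point. The pads swing forward as they close: fully open they stand 13 mm farther back than shut.
Start: joints at [-1.322, 0.423, 1.63, -0, 1.089, -0.019], TCP at [0.165, -0.603, 0.253] pointing down, gripper open.
Joint ranges: [-3, 3], [-0.9, 2.11], [0.09, 2.58], [-1.31, 4.45], [0.11, 2.69], [-2.54, 2.54]. Speed limits (rad/s): [2.39, 2.39, 3.01, 3.14, 3.14, 3.14].

INTERFACE

Orientations are given as a rotation vector (axis times angle).
In Python, from rig import manip gives the robot as it stands. The module is installed in compiled form; this text tells all that it offers. Calls block until the motion is done:
- manip.move_to(position, orientation): joint-space move of the TCP to a pose.
- manip.servo_line(position, orientation=None, rate=0.15): straight line of the TCP; orientation=None keeps the orientation; rate is the mean speed in m/s.
- manip.set_joints(angles): joint-space move.
- manip.command_gripper(opening, f_grip=None): finger opening in m; f_grip is the grip in N (None keeps the last); returns when the fingers have stopped.
- manip.hold(seconds).
- manip.solve_ik(position, orientation): joint angles nearest the present ones, or None.
- manip.camera(name): name is "scene" or "top"; returns a dict with "image" (384x512x3 uint8, red, green, blue), "fx", "fy", "cx", "cy" (pixels), "cam_to_world" (4x4, takes a point from camera to world coordinates). Camera axes: x right, y down, z forward; pixel columns grow to the right and rows downward; lengths in m; the calibration is good to about 2 mm. A picture is of the moment at which its call begins. There is no depth.
A pose or a line that the arm cannot do raises manip.IKError and nothing moves.
- manip.sign_off(): hands the job in, once; it reports no verdict.
Readings, each from a call of its own:
- manip.get_time(): time.
- manip.get_joint_positions(): joint angles.
- manip.get_joint_vel(): joint speeds.
- manip.get_tau(): joint torques, N m.
- manip.get_position(): TCP position.
- manip.get_ee_rot(): TCP orientation.
- manip.get_contact_force(): force on the tool from outside, world axes, zero at the start.
- manip.get_torque(): the same for the moment, N m.
- manip.get_width(): finger opening in m.
Only numpy, scipy, OpenCV 4.12 (cv2) and the standard library are available. Lean on these libraries where they do the work, as an engineer would, in place of code of your own. Each camera call takes 0.05 s, during which the arm holds its last target. There are 200 camera calls.

TASK

The lid of the larger white pail is lying loosely on it. Go round the edge of the lid with your fingertips and press its rim down, tab by tab, with gentle pushes until it is fully home all the way round, then take your hand away. Leave the pail standing where it is, do not lift anything, and leave everything else on the bench alone.

Things in the scene. Friction and masses are not known exactly. Their poses are not given: they have to be found in the camera images.
- pail: larger white plastic pail, full, loose (3.5 to 5.5 kg), 204 mm across the lid, 196 mm high; origin at the centre of its underside. A bail hangs on its -x side, up to 114 mm from the axis, below 155 mm. Its lid: a flat panel (top 181 mm up) and round it a rim 18 mm wide, cut by 7 mm slots into eight tabs: tab0 towards the pail's +x, then every 45 degrees counter-clockwise from above
- tab0_top (a point): middle of the flat top face of rim tab 0; moves with it. It lies 92 mm from the pail's axis, at 0 degrees counter-clockwise from the pail's +x, and is 18 mm wide (radially) and about 65 mm long round the rim; axes as the pail's. Top face 190 mm above the table when home, 196 mm when fully proud
- tab0 (a joint): how far tab 0 has been pressed straight down, m: 0 fully proud, 0.006 fully home (a hard stop). At the start 0 to 0.003. Each tab moves by itself, yields at about 6 N anywhere on its top and stays where it is left
- tab1_top (a point): middle of the flat top face of rim tab 1; moves with it. It lies 92 mm from the pail's axis, at 45 degrees counter-clockwise from the pail's +x, and is 18 mm wide (radially) and about 65 mm long round the rim; axes as the pail's. Top face 190 mm above the table when home, 196 mm when fully proud
- tab1 (a joint): how far tab 1 has been pressed straight down, m: 0 fully proud, 0.006 fully home (a hard stop). At the start 0 to 0.003. Each tab moves by itself, yields at about 6 N anywhere on its top and stays where it is left
- tab2_top (a point): middle of the flat top face of rim tab 2; moves with it. It lies 92 mm from the pail's axis, at 90 degrees counter-clockwise from the pail's +x, and is 18 mm wide (radially) and about 65 mm long round the rim; axes as the pail's. Top face 190 mm above the table when home, 196 mm when fully proud
- tab2 (a joint): how far tab 2 has been pressed straight down, m: 0 fully proud, 0.006 fully home (a hard stop). At the start 0 to 0.003. Each tab moves by itself, yields at about 6 N anywhere on its top and stays where it is left
- tab3_top (a point): middle of the flat top face of rim tab 3; moves with it. It lies 92 mm from the pail's axis, at 135 degrees counter-clockwise from the pail's +x, and is 18 mm wide (radially) and about 65 mm long round the rim; axes as the pail's. Top face 190 mm above the table when home, 196 mm when fully proud
- tab3 (a joint): how far tab 3 has been pressed straight down, m: 0 fully proud, 0.006 fully home (a hard stop). At the start 0 to 0.003. Each tab moves by itself, yields at about 6 N anywhere on its top and stays where it is left
- tab4_top (a point): middle of the flat top face of rim tab 4; moves with it. It lies 92 mm from the pail's axis, at 180 degrees counter-clockwise from the pail's +x, and is 18 mm wide (radially) and about 65 mm long round the rim; axes as the pail's. Top face 190 mm above the table when home, 196 mm when fully proud
- tab4 (a joint): how far tab 4 has been pressed straight down, m: 0 fully proud, 0.006 fully home (a hard stop). At the start 0 to 0.003. Each tab moves by itself, yields at about 6 N anywhere on its top and stays where it is left
- tab5_top (a point): middle of the flat top face of rim tab 5; moves with it. It lies 92 mm from the pail's axis, at 225 degrees counter-clockwise from the pail's +x, and is 18 mm wide (radially) and about 65 mm long round the rim; axes as the pail's. Top face 190 mm above the table when home, 196 mm when fully proud
- tab5 (a joint): how far tab 5 has been pressed straight down, m: 0 fully proud, 0.006 fully home (a hard stop). At the start 0 to 0.003. Each tab moves by itself, yields at about 6 N anywhere on its top and stays where it is left
- tab6_top (a point): middle of the flat top face of rim tab 6; moves with it. It lies 92 mm from the pail's axis, at 270 degrees counter-clockwise from the pail's +x, and is 18 mm wide (radially) and about 65 mm long round the rim; axes as the pail's. Top face 190 mm above the table when home, 196 mm when fully proud
- tab6 (a joint): how far tab 6 has been pressed straight down, m: 0 fully proud, 0.006 fully home (a hard stop). At the start 0 to 0.003. Each tab moves by itself, yields at about 6 N anywhere on its top and stays where it is left
- tab7_top (a point): middle of the flat top face of rim tab 7; moves with it. It lies 92 mm from the pail's axis, at 315 degrees counter-clockwise from the pail's +x, and is 18 mm wide (radially) and about 65 mm long round the rim; axes as the pail's. Top face 190 mm above the table when home, 196 mm when fully proud
- tab7 (a joint): how far tab 7 has been pressed straight down, m: 0 fully proud, 0.006 fully home (a hard stop). At the start 0 to 0.003. Each tab moves by itself, yields at about 6 N anywhere on its top and stays where it is left
- smallpail: bystander: smaller white pail, 158 mm across and 119 mm high, its one-piece lid already shut, with a bail; origin at the centre of its underside
- bottle_a: bystander: clear long-necked glass bottle, 70 mm across, 228 mm high; origin at the centre of its underside
- bottle_b: bystander: a second bottle of the same kind
- funnel: bystander: steel funnel standing mouth down, 116 mm across, 135 mm high; origin at the centre of its underside
- bung: bystander: tapered cork bung, 40 mm across, 36 mm high; origin at the centre of its underside
- mallet: bystander: rubber mallet lying on the table; origin under the middle of its head (56 mm across, 90 mm long along y), the wooden handle runs 240 mm towards its -x
- jug: bystander: open steel jug, 96 mm across, 110 mm high, handle towards its +y; origin at the centre of its underside

How it is judged:
By the outcome, as a careful person would: the job done as asked, in the order asked, and still so for the second after the job is handed in, with the robot touching nothing.
It also fails if it takes over 56 s, if anything falls off the work surface, if the arm or the gripper's body presses on something with over 40 N, if the wrist force passes 120 N, or if a joint passes its speed limit or range.

## Working session

There is one attempt and no reset: what is moved stays moved. The work goes in short steps, each a Python script; the robot and the scene stay as the last script left them, time stands still between calls to the robot, and variables do not carry over. Pictures are saved under pics/ and viewed, about 8 in all and at most 12, crops included, and the job is handed in when it is done.

```bash
mkdir -p pics; python3 - <<'E'
from rig import manip
import cv2,numpy as np
for n in("scene","top"):
    c=manip.camera(n);cv2.imwrite(f"pics/{n}0.png",c["image"][:,:,::-1]);print(n,c["fx"],c["fy"],c["cx"],c["cy"],np.round(c["cam_to_world"],4).tolist())
print(manip.get_time(),manip.get_ee_rot(),manip.get_contact_force())
E
```

```text
scene 356.10004844132635 356.10004844132635 256.61506628342545 192.28862893772293 [[0.8356, -0.516, 0.1885, 0.3588], [-0.5494, -0.7885, 0.2765, -0.2672], [0.006, -0.3346, -0.9423, 1.1466], [0.0, 0.0, 0.0, 1.0]]
top 364.6975721234411 364.6975721234411 258.41950146124174 195.9592034948162 [[-0.0225, -0.9944, 0.1028, 0.4306], [-0.9997, 0.0235, 0.0093, 0.0165], [-0.0117, -0.1026, -0.9947, 1.4606], [0.0, 0.0, 0.0, 1.0]]
0.1 [ 2.07871084  0.2815236  -2.07909609] [ 0.1912161  -0.15555303 -0.17394478]
```

View pics/scene0.png

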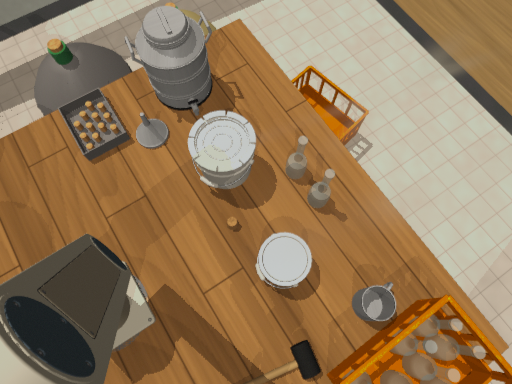

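View pics/top0.png

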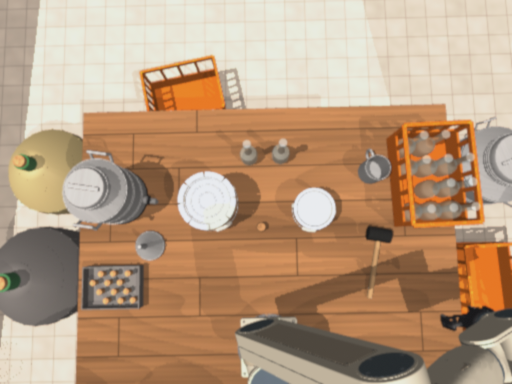

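The scene view shows the big pail's lid at about (222,142). The top view shows it at about (208,201), with the funnel, bottles and bung nearby and the milk can behind. Next I'll rectify the lid plane from both views to get its centre and slot angles.

```bash
cat > h.py <<'E'
import cv2,numpy as np
from rig import manip
def ray(c,u,v,z):
    T=c["cam_to_world"];d=T[:3,:3]@np.array([(u-c["cx"])/c["fx"],(v-c["cy"])/c["fy"],1]);o=T[:3,3]
    return o+d*(z-o[2])/d[2]
def proj(c,P):
    T=c["cam_to_world"];q=(np.asarray(P)-T[:3,3])@T[:3,:3];return c["fx"]*q[0]/q[2]+c["cx"],c["fy"]*q[1]/q[2]+c["cy"]
def rect(c,x,y,z,half=0.14,n=400):  # image: right=+x, up=+y
    W=np.float32([proj(c,(x+a*half,y+b*half,z)) for a,b in((-1,1),(1,1),(1,-1),(-1,-1))])
    M=cv2.getPerspectiveTransform(W,np.float32([[0,0],[n,0],[n,n],[0,n]]))
    return cv2.warpPerspective(c["image"][:,:,::-1],M,(n,n),flags=cv2.INTER_CUBIC)
E
python3 - <<'E'
from h import *
out=[]
for n,(u,v) in dict(scene=(222,142),top=(208,201)).items():
    c=manip.camera(n);im=c["image"].astype(int);
    m=((im.min(2)>150)&(im.max(2)-im.min(2)<40)).astype(np.uint8)
    k,l,s,_=cv2.connectedComponentsWithStats(m);i=l[v,u];print(n,s[i])
    cs,_=cv2.findContours((l==i).astype(np.uint8),cv2.RETR_EXTERNAL,cv2.CHAIN_APPROX_NONE);p=max(cs,key=len)[:,0]
    w=np.array([ray(c,a,b,0.193)[:2] for a,b in p]);h=cv2.convexHull(w.astype(np.float32))
    print(cv2.minEnclosingCircle(h),cv2.fitEllipse(h), ray(c,u,v,.193))
    out.append(rect(c,.455 if 0 else ray(c,208,201,.193)[0] if n=="top" else cx,cy,.193) if 0 else None)
c=manip.camera("top");x,y,_=ray(c,208,201,.193)
A=[rect(manip.camera(n),x,y,.193) for n in("scene","top")]
print(x,y);cv2.imwrite("pics/rect.png",np.hstack(A))
E
```

```text
scene [ 188  111   68   61 3031]
((0.5539013147354126, 0.20987355709075928), 0.10324066132307053) ((0.5530405640602112, 0.20945945382118225), (0.20150761306285858, 0.203386589884758), 176.19068908691406) [0.55069194 0.20258252 0.193     ]
top [ 177  171   59   60 2760]
((0.5440144538879395, 0.20906801521778107), 0.11071199923753738) ((0.5489025712013245, 0.2092781364917755), (0.20279377698898315, 0.21617473661899567), 122.81825256347656) [0.54805989 0.2048856  0.193     ]
0.5480598941780529 0.20488559629490313
```

View pics/rect.png

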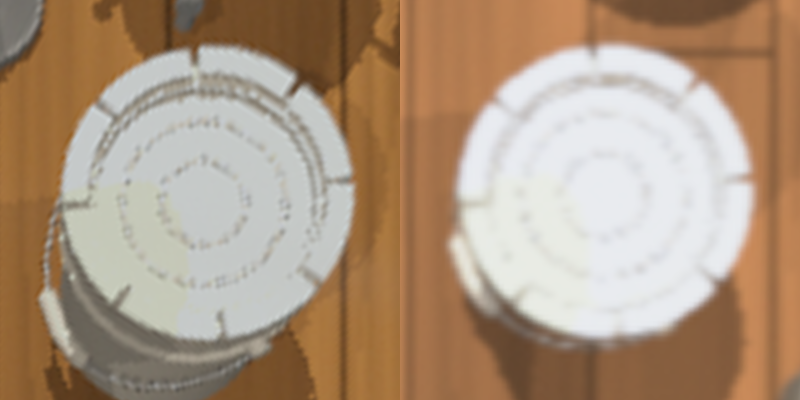

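Both rectified views agree. The centre is about (0.5525, 0.2105) with a 103 mm radius. The slots lie at about 5° + 45k, so the tabs are at about 27.5° + 45k, and the bail is at the lower left. I'll press the first tab with closed fingers in force-checked steps.

```bash
cat >> h.py <<'E'
from scipy.spatial.transform import Rotation as R
C=np.array([.5525,.2105])
def tab(k,da=0):
    a=np.radians(27.5+45*k+da);return C+.092*np.array([np.cos(a),np.sin(a)])
def fz(): return manip.get_contact_force()[2]
def press(xy,ztip,zmin,step=.001,fmax=14):
    """from ztip, step the tips down until the reaction exceeds fmax; returns log"""
    f0=fz();log=[]
    while ztip>=zmin:
        manip.servo_line([*xy,ztip+.022],rate=.02);f=fz()-f0
        log.append((round((manip.get_position()[2]-.022)*1e3,1),round(f,1)))
        if f>fmax: break
        ztip-=step
    return log
E
python3 - <<'E'
from h import *
p=manip.get_position();manip.servo_line([p[0],p[1],.34],rate=.25)
manip.command_gripper(0,20);print(manip.get_width(),manip.get_time())
r0=R.from_rotvec(manip.get_ee_rot());xy=tab(4)
r=R.from_euler('z',np.arctan2(C[1],C[0])-np.arctan2(p[1],p[0]))*r0
manip.move_to([*xy,.30],r.as_rotvec());print(manip.get_joint_positions(),manip.get_time())
manip.servo_line([*xy,.222],rate=.1);t=manip.get_time()
print(press(xy,.199,.194),manip.get_time()-t,manip.get_contact_force(),r.as_matrix().round(2).tolist())
c=manip.camera("scene");u,v=map(int,proj(c,[*C,.2]));cv2.imwrite("pics/s1.png",cv2.resize(c["image"][max(v-90,0):v+90,u-110:u+110,::-1],None,fx=3,fy=3,interpolation=2))
E
```

```text
-5.033431537497682e-05 1.6167
[ 3.17813402e-01  1.81451412e-01  1.85566243e+00 -1.38888657e-04
  1.10436976e+00 -4.49913700e-02] 4.5333
[(np.float64(199.4), np.float64(0.0)), (np.float64(198.0), np.float64(-0.6)), (np.float64(196.9), np.float64(-1.0)), (np.float64(195.9), np.float64(-0.8)), (np.float64(195.0), np.float64(0.1)), (np.float64(194.2), np.float64(2.2))] 1.5 [-0.77059713 -0.67112514  2.95207349] [[0.0, 0.93, 0.36], [0.0, 0.36, -0.93], [-1.0, 0.0, 0.0]]
```

View pics/s1.png

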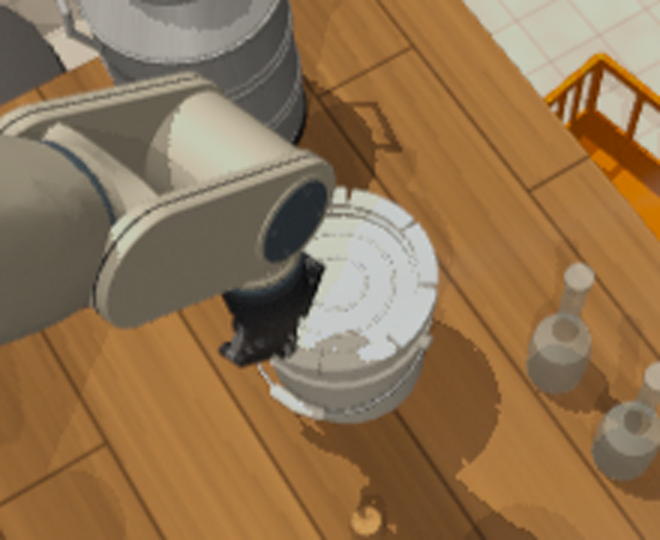

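The picture shows the closed fingertips on the near-side tab, the bail hanging below and well clear, and nothing else nearby. Contact began at a tip height of about 195 mm, so the heights are right. Continuing down.

```bash
python3 - <<'E'
from h import *
xy=tab(4);f0=fz();print(f0)
print([(float(a),float(b)) for a,b in press(xy,.193,.186,fmax=10)])
f=fz();manip.hold(.2);print(fz(),manip.get_position(),manip.get_time())
E
```

```text
4.0617513133720315
[(193.1, 0.8), (192.1, 1.2), (191.0, 0.1), (190.0, 1.0), (189.9, 10.0)]
13.608606097842369 [0.47093107 0.16799834 0.21188782] 8.4667
```

Clear signature: a plateau of about 5 N, then a hard stop at 190 mm. Doing the other seven the same way.

```bash
python3 - <<'E'
from h import *
manip.servo_line([*tab(4),.232],rate=.1)
for k in (5,6,7,0,1,2,3):
    xy=tab(k%8);manip.servo_line([*xy,.232],rate=.15);manip.servo_line([*xy,.2195],rate=.06)
    l=press(xy,.1965,.1865,fmax=11);print(k,[(float(a),float(b)) for a,b in l][-5:],round(manip.get_time(),1))
    if l[-1][1]<11 or abs(l[-1][0]-190)>1: print("CHECK",k)
    manip.servo_line([*xy,.232],rate=.1)
E
```

```text
5 [(192.8, 3.5), (191.8, 3.8), (190.7, 4.8), (189.9, 7.5), (189.8, 14.7)] 12.1
6 [(192.9, 4.6), (191.8, 5.3), (190.7, 5.1), (190.0, 7.3), (189.9, 12.0)] 15.6
7 [(192.9, 5.7), (191.9, 6.4), (190.9, 6.0), (190.0, 6.5), (189.9, 12.0)] 19.2
0 [(193.0, 5.6), (192.0, 5.9), (190.9, 6.1), (190.0, 6.2), (189.9, 11.2)] 22.8
1 [(192.9, 5.6), (191.9, 4.9), (190.8, 5.0), (190.0, 6.6), (189.8, 11.8)] 26.4
2 [(192.9, 5.1), (191.8, 5.3), (190.8, 4.4), (190.0, 6.6), (189.8, 12.8)] 30.0
3 [(192.7, 5.7), (191.6, 4.7), (190.6, 4.7), (189.9, 8.9), (189.8, 17.4)] 33.6
```

```bash
python3 - <<'E'
from h import *
p=manip.get_position();manip.servo_line([p[0],p[1],.34],rate=.25)
q=manip.get_joint_positions();q[0]=-.9;manip.set_joints(q);print(manip.get_time(),manip.get_position())
A=[rect(manip.camera(n),.548,.2049,.190) for n in("scene","top")]
cv2.imwrite("pics/rect2.png",np.hstack(A))
E
```

```text
36.875 [ 0.33424048 -0.40089424  0.33934152]
```

View pics/rect2.png

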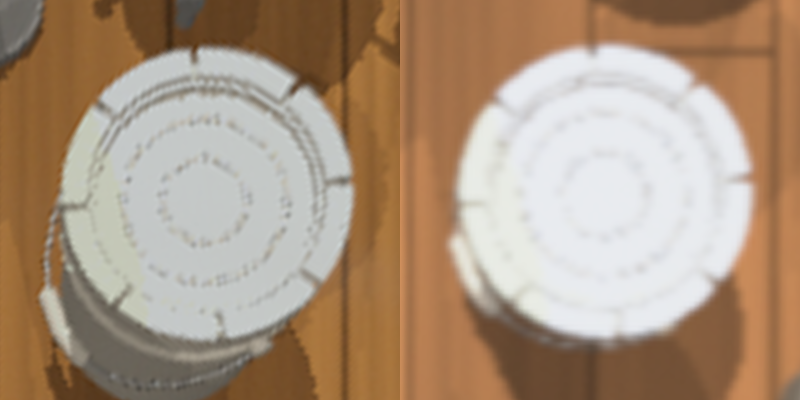

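The pail hasn't moved (slots still at about (195,55), (352,181) and so on), the rim looks even, and the hand is clear. Handing in.

```bash
python3 -c "
from rig import manip
print(manip.get_contact_force(),manip.get_time());manip.sign_off()"
```

```text
[0.1804675  0.17623792 0.05037552] 36.975
the job is handed in; nothing more can be done
```

The lid is pressed home all the way round. With the fingers closed, I pushed each of the eight rim tabs down in 1 mm steps. Each yielded at about 5–6 N and came up against its hard stop with the fingertips at about 190 mm, the height given for a tab that is home. No push went above about 17 N.

After lifting the hand and swinging it away, I took one last look. The pail is standing where it was, with its slots in the same places in both views, and the rim looks even. The wrist force read about zero at 37.0 s, just before I handed the job in.

None of the checks failed. I didn't re-measure the other objects on the bench afterwards, but the arm was planned to pass well above or clear of them, and none of the force readings pointed to other contact.

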